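Slacken the left-hand rotor nut with the key

ROBOT

A 6-joint arm with a two-finger parallel gripper is mounted at the origin on the work surface. World frame = base frame: x ahead of the robot, y to its left, z up, the work surface at z = 0. Lengths are in mm, angles in rad, forces in N, time in s.
With the tool pointing down it reaches from about 350 to 775 mm from the base axis. Payload 7.3 kg.
Tool frame: the origin (TCP) lies at the very end of the fingers, on their centre line; the grasp point (between the pads) lies bot.grip_point_offset behind it (bot.grip_point_offset is the distance from the TCP to the grasp point, in mm); z points along the fingers, y is the line along which they close (so a half turn about z gives the same grasp; the last joint's range is limited). The gripper opens to 92 mm and grips with 3 to 60 N. Pads are 19 mm wide; open, the fingers measure 130 mm over their backs; the gripper's body (75 mm by 190 mm) begins 47 mm behind the grasp point.
Start: joints at [-1.272, 0.342, 1.524, -0, 1.275, -0.146], TCP at [225.92, -473.925, 226.741] pointing down, gripper open.
Joint ranges: [-2.53, 2.53], [-0.77, 2.02], [0.04, 2.7], [-1, 4.14], [0.28, 2.66], [-3.11, 3.11]. Speed limits (rad/s): [2.57, 2.57, 3.14, 3.14, 3.14, 3.14].

INTERFACE

Orientations are given as [roll, pitch, yaw] about the fixed x, y, z axes, in that order (R = Rz(yaw) Ry(pitch) Rx(roll)).
In Python, from plant import bot gives the robot as it stands. The module is installed in compiled form; this text tells all that it offers.
- The arm moves only by the tool carry_out, never from a script. Its argument "plan" is a list of rows, each an object of numbers: "tx", "ty", "tz": the shift along the world's x, y, z in mm; "rx", "ry", "rz": the turn, a rotation vector about the world's x, y, z in rad. A call has 1 to 12 rows; each row shifts and turns the commanded pose from where the row before left it; what a row does not reach is not made up. A row lasts 1/10 s, in which the tool goes at most 50 mm and 8.59 degrees, less where a joint would pass 70% of its speed; a pose out of reach is approached as far as the arm can. A call with a gripper value outside its range is refused whole. "gripper" is the closure, from 0 (fully open) to 1 (shut), set as the call begins (left out, the last holds). The fingers move at their own pace and stop on an object; the grip force is fixed at half the most. Time passes only in rows, so rows that do not move let the fingers close. It gives the time, the measured TCP pose, the force, the opening and the grip force at its end, in the units of the state.
- bot.get_obs(): the state, without advancing time (a new reading comes with each control period).
- bot.capture(name): name is "side" or "top"; returns the picture (480x640x3 uint8, red, green, blue); there is no depth.
- bot.camera_model(name): a dict with "camera_matrix" (3x3 intrinsics, pixels), "R" (3x3) and "t" (3): a world point X has camera coordinates R X + t. Camera axes: x right, y down, z forward; pixel columns grow to the right and rows downward; lengths in mm; the calibration is good to about 2 mm. A picture is of the moment at which its call begins. camera_model takes no time and is no camera call.
- bot.close_job(): hands the job in; it is judged then, once.
The state is a dict: "time": time; "joint_positions": joint angles; "dq": joint speeds; "tau": joint torques, N m; "tool_pos": TCP position; "tcp_rot": TCP orientation; "contact_force": force on the tool from outside, world axes, zero at the start; "moment": the same for the moment, N m; "grip_width": finger opening in mm; "finger_force": force on a finger pad.
Only numpy, scipy, OpenCV 4.12 (cv2) and the standard library are available. Lean on these libraries where they do the work, as an engineer would, in place of code of your own. Each camera call takes 0.05 s, during which the arm holds its last target. There are 200 camera calls.

TASK

The rotor is coming off for cleaning: take the T-handled key from its stand, seat its blade in the slot of the rotor nut, and slacken the nut. The thread is left-handed, so it undoes clockwise: feel that it is giving, turn it clockwise until you feel it come up firmly against its stop, and do not force it at either end or lean hard on the key. Then stand the key back in its stand, let go of it, touch the centrifuge only with the key, and leave the amber bottle, the jar and the loose tube beside them where they are.

Things in the scene. Friction and masses are not known exactly. Their poses are not given: they have to be found in the camera images.
- key: T-handled rotor key, loose, about 160 g, standing upright in its stand. Origin: centre of its lower end; z up the shaft; x along crossbar and blade. Steel blade 26 mm (x) by 6 mm (y), height 0-14 mm, its lower edge rounded to 3 mm radius; round collar 40 mm across at height 14-20 mm; shaft 10 mm across at 20-85 mm; crossbar above.
- key_grip (a point): centre of the key's black plastic crossbar, 94 mm above the key's lower end; axes as the key. The bar is 60 mm (x) by 14 mm (y) by 18 mm tall. Take it from above across its 14 mm, with about 80 N so that it does not twist in the fingers.
- stand: grey plastic stand fixed to the bench, 74 mm (x) by 66 mm (y) by 30 mm tall, origin under its centre. An oblong pocket in its top, 32 mm (x) by 12 mm (y), 22 mm deep, takes the key's blade loosely either way round; the key's collar rests on the stand's top, so the key's lower end is then 16 mm above the bench.
- centrifuge: white round benchtop centrifuge, lid off, 190 mm across, fixed to the bench, origin under its centre, z up. Aluminium rotor on top at 80 mm height, its tube caps reach 87 mm. The slotted nut sits at the rotor's middle, on the centrifuge's axis.
- nut_slot (a point): centre of the mouth of the slot in the rotor nut, on the nut's axis, z up, x along the slot; turns and rises with the nut. Grey metal nut 48 by 38 mm on a darker round 54 mm flange. Blind slot 30 mm (x) by 8.5 mm (y), 10 mm deep; its mouth is 96 mm above the bench when tight. The key fits either way round.
- nut (a joint): turn of the nut, rad: 0 is tight; grows clockwise seen from above (left-hand thread), rising 1 mm per rad; starts at 0 to 0.25. It turns against a drag of about 0.1 N m, as far as a stop at 1.4. Tight end and stop are hard: torque climbs at once, which must be felt, for the blade has 0.1 to 0.15 rad of play each way in the slot. At the stop bear on it with 0.25 to 0.6 N m, no more.
- reagent: amber bottle 44 mm across, 90 mm tall, near the centrifuge; bystander, origin at the centre of its underside
- jar: clear jar 40 mm across, 45 mm tall, close to the key stand; bystander, origin at the centre of its underside
- tube: capped sample tube about 97 mm long, lying; bystander, origin at the centre of its underside
There are look-alikes about, which are no part of the job. What is shaped like the key but pink or red is not meant.

How it is judged:
By the outcome, as a careful person would: the job done as asked, in the order asked, and still so for the second after the job is handed in, with the robot touching nothing.
It also fails if it takes over 72 s, if anything falls off the work surface, if the arm or the gripper's body presses on something with over 40 N, if the wrist force passes 120 N, or if a joint passes its speed limit or range.

## Working session

There is one attempt and no reset: what is moved stays moved. The work goes in short steps, Python scripts to look and compute and a tool call to move; the robot and the scene stay as the last step left them, time stands still between calls to the robot, and variables do not carry over. Pictures are saved under pics/ and viewed, at most 10 in all, crops included, and the job is handed in when it is done.

Besides the shell and the picture viewer there is one more tool, called after "Request:" as name(argument=value, ...), one argument or row to a line, values as JSON. carry_out: Moves the arm, as the interface text tells. Its arguments: {"type":"object","properties":{"plan":{"type":"array"},"gripper":{"type":"number"}},"required":["plan"]}

```bash
mkdir -p pics; python3 - <<'E'
from plant import bot
import cv2,numpy as np
for n in("side","top"):
    im=bot.capture(n); cv2.imwrite(f"pics/{n}0.png",im[:,:,::-1])
    m=bot.camera_model(n); R=np.array(m["R"]);print(n,np.round(m["camera_matrix"],1).tolist(),np.round(R,3).tolist(),np.round(-R.T@np.array(m["t"]),0))
print(bot.grip_point_offset,bot.get_obs())
E
```

```text
side [[545.3, 0.0, 329.8], [0.0, 545.3, 235.3], [0.0, 0.0, 1.0]] [[-0.911, -0.412, 0.017], [-0.266, 0.557, -0.787], [0.315, -0.722, -0.616]] [272. 625. 667.]
top [[504.0, 0.0, 323.8], [0.0, 504.0, 242.1], [0.0, 0.0, 1.0]] [[-0.021, -1.0, 0.017], [-0.99, 0.018, -0.138], [0.138, -0.02, -0.99]] [ 441.  -30. 1002.]
18.8 {'time': 0.1, 'joint_positions': array([-1.27200062e+00,  3.42648384e-01,  1.52490885e+00,  2.16423638e-05,
        1.27538935e+00, -1.45990991e-01]), 'dq': array([-7.31999051e-05, -2.69021517e-03, -4.57948077e-03,  2.45037539e-04,
       -6.58631291e-04,  1.53764433e-03]), 'tau': array([ 1.02245183e-03, -4.32006097e+01, -2.44694120e+01,  7.19212135e-02,
        5.26149804e-02, -6.17458477e-05]), 'tool_pos': array([ 225.81457596, -473.56309953,  226.12128701]), 'tcp_rot': array([-3.14025613e+00, -2.17437381e-04,  4.44780239e-01]), 'contact_force': array([ 0.15431696, -0.0195219 , -0.7041075 ]), 'moment': array([0.02741244, 0.03825011, 0.00845818]), 'finger_force': 0.0, 'grip_width': 91.66414052927655}
```

View pics/top0.png

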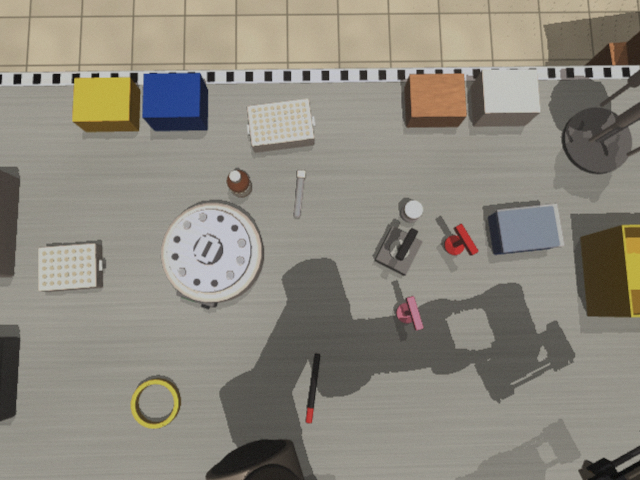

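View pics/side0.png

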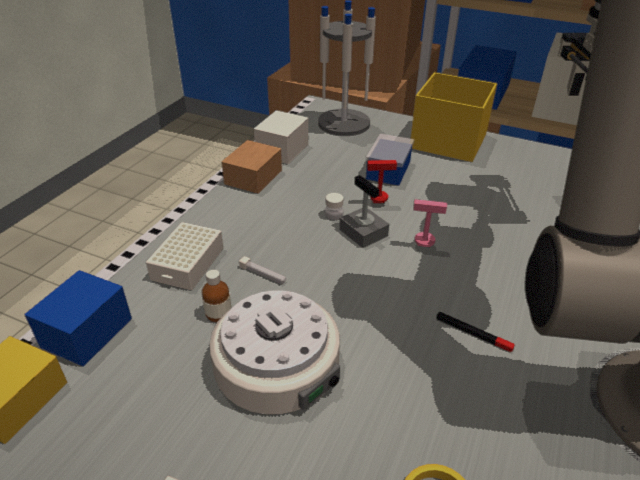

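Top view candidates: black crossbar at (407,243) in the grey stand at (398,250), red one at (461,240), pink one at (411,313). The black bar standing in the grey stand fits the description; the other two are excluded by colour. The centrifuge nut is at (208,249), the bottle at (238,181), the tube at (300,193) and the jar at (412,210). I'll confirm in an enlarged crop.

```bash
cat > h.py <<'E'
from plant import bot
import cv2,numpy as np
def ray(n,u,v,z):
    m=bot.camera_model(n);R=np.array(m["R"]);c=-R.T@np.array(m["t"])
    d=R.T@np.linalg.solve(np.array(m["camera_matrix"]),[u,v,1.]);return (c+d*(z-c[2])/d[2])
def proj(n,X):
    m=bot.camera_model(n);p=np.array(m["camera_matrix"])@(np.array(m["R"])@np.array(X)+np.array(m["t"]));return p[:2]/p[2]
def comps(n,mask,box,minA=15):
    x0,y0,x1,y1=box;out=[]
    k,l,s,c=cv2.connectedComponentsWithStats(mask[y0:y1,x0:x1].astype(np.uint8))
    for i in range(1,k):
        if s[i,4]>=minA:
            pts=np.argwhere(l==i)[:,::-1].astype(np.float32)+[x0,y0]
            out.append((s[i,4],cv2.minAreaRect(pts.astype(np.float32)),pts.mean(0)))
    return out
def axis(n,rect,z):
    b=cv2.boxPoints(rect);e=[np.linalg.norm(b[0]-b[1]),np.linalg.norm(b[1]-b[2])]
    p,q=((b[0]+b[3])/2,(b[1]+b[2])/2) if e[0]>e[1] else ((b[0]+b[1])/2,(b[2]+b[3])/2)
    P,Q=ray(n,*p,z),ray(n,*q,z);return (P+Q)/2,np.linalg.norm(P-Q),np.arctan2(*(Q-P)[1::-1])
E
python3 - <<'E'
from h import *
im=cv2.imread("pics/top0.png");s=cv2.imread("pics/side0.png")
mx=im.max(2).astype(int)
for a in comps("top",mx<45,(380,215,440,280)): print("key",a[0],np.round(a[1][0],1),[np.round(v,2) for v in axis("top",a[1],119)])
for a in comps("top",(mx<115),(190,230,228,268),10): print("nut",a[0],np.round(a[1][0],1),[np.round(v,2) for v in axis("top",a[1],96)])
for a in comps("side",(s.max(2)<45),(345,170,390,205)): print("sidekey",a[0],np.round(a[1][0],1),[np.round(v,2) for v in axis("side",a[1],110)])
c1=cv2.resize(im[205:285,365:485],None,fx=5,fy=5,interpolation=cv2.INTER_CUBIC)[:, :400*1]
c1=cv2.resize(im[200:280,370:450],(400,400),interpolation=cv2.INTER_CUBIC)
c2=cv2.resize(im[222:276,181:235],(400,400),interpolation=cv2.INTER_CUBIC)
cv2.imwrite("pics/crop.png",np.hstack([c1,c2]))
E
```

```text
nut 12 [195.6 243.8] [array([568.69, 183.43,  96.  ]), np.float64(16.06), np.float64(-0.45)]
nut 102 [217.1 253.3] [array([550.73, 144.57,  96.  ]), np.float64(45.69), np.float64(-0.46)]
nut 57 [206.4 248.7] [array([559.37, 163.9 ,  96.  ]), np.float64(27.34), np.float64(-0.42)]
sidekey 274 [366.5 186.6] [array([ 556.09, -191.79,  110.  ]), np.float64(71.61), np.float64(2.57)]
```

View pics/crop.png

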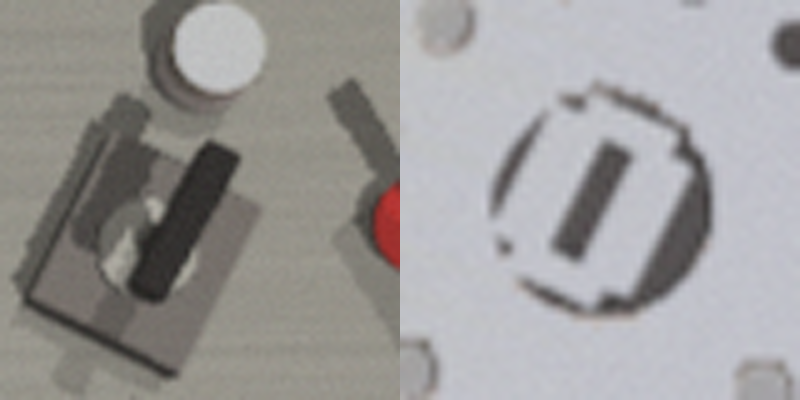

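The crop confirms it: black crossbar over the steel collar in the grey stand, and the nut's slot at (206.9,249.1), parallel to the key to within a few hundredths of a rad.

```bash
python3 - <<'E'
from h import *
im=cv2.imread("pics/top0.png");s=cv2.imread("pics/side0.png")
for t in(55,65):
  for a in comps("top",im.max(2)<t,(390,222,425,265),40): print("key",t,a[0],np.round(a[1][0],1),[np.round(v,2) for v in axis("top",a[1],115)])
  for a in comps("side",s.max(2)<t,(345,170,390,205),40): print("side",t,a[0],np.round(a[1][0],1),np.round(ray("side",*a[1][0],110),1))
for t in(125,140):
  for a in comps("side",s.max(2)<t,(250,305,300,345),12): print("nutS",t,a[0],np.round(a[2],1),np.round(ray("side",*a[2],96),1),[np.round(v,2) for v in axis("side",a[1],96)])
# collar/stand, nut plate
g=im[:,:,1]
m=(im.max(2)<115);
pts=np.argwhere(m[232:268,190:228])[:,::-1]+[190,232]
P=np.array([ray("top",*p,88)[:2] for p in pts]);c=P.mean(0)
(cx,cy),r=cv2.minEnclosingCircle(P.astype(np.float32));print("flange",cx,cy,r)
m=(im[:,:,0]<70)&(im[:,:,2]>150)&(im[:,:,1]<60)
E
```

```text
key 55 240 [405.4 243.7] [array([ 559.29, -193.29,  115.  ]), np.float64(60.11), np.float64(-0.54)]
side 55 290 [366.8 185.6] [ 556.  -194.7  110. ]
key 65 270 [405.3 243.9] [array([ 559.04, -193.03,  115.  ]), np.float64(61.23), np.float64(-0.55)]
side 65 411 [367.  183.5] [ 558.3 -201.7  110. ]
side 65 72 [386. 177.] [ 533.7 -239.2  110. ]
nutS 125 81 [273.7 318.7] [556.4 165.7  96. ] [array([556.47, 165.73,  96.  ]), np.float64(28.32), np.float64(2.69)]
nutS 125 383 [272.2 332.1] [546.2 188.7  96. ] [array([546.87, 185.35,  96.  ]), np.float64(52.83), np.float64(-2.74)]
nutS 140 84 [273.6 318.6] [556.6 165.7  96. ] [array([557.03, 165.45,  96.  ]), np.float64(29.58), np.float64(2.69)]
nutS 140 396 [272.1 331.9] [546.4 188.5  96. ] [array([547.17, 185.07,  96.  ]), np.float64(53.1), np.float64(-2.78)]
flange 559.4552001953125 162.78768920898438 26.590904235839844
```

Request:
carry_out(
  gripper=0.5,
  plan=[
    {"tx": 29,"ty": 25,"rz": 0.149},
    {"tx": 29,"ty": 25,"rz": 0.149},
    {"tx": 29,"ty": 25,"rz": 0.149},
    {"tx": 29,"ty": 25,"rz": 0.149},
    {"tx": 29,"ty": 25,"rz": 0.149},
    {"tx": 29,"ty": 25,"rz": 0.149},
    {"tx": 29,"ty": 25,"rz": 0.149},
    {"tx": 29,"ty": 25,"rz": 0.149},
    {"tx": 29,"ty": 25,"rz": 0.149},
    {"tx": 29,"ty": 25,"rz": 0.149},
    {"tx": 29,"ty": 25,"rz": 0.149},
    {"tx": 4,"ty": 5,"rz": 0.149},
  ],
)

```text
invalid input at $.plan[0]: expected keys tx, ty, tz, rx, ry, rz
```

Request:
carry_out(
  gripper=0.5,
  plan=[
    {"tx": 28,"ty": 23.5,"tz": 0,"rx": 0,"ry": 0,"rz": 0.145},
    {"tx": 28,"ty": 23.5,"tz": 0,"rx": 0,"ry": 0,"rz": 0.145},
    {"tx": 28,"ty": 23.5,"tz": 0,"rx": 0,"ry": 0,"rz": 0.145},
    {"tx": 28,"ty": 23.5,"tz": 0,"rx": 0,"ry": 0,"rz": 0.145},
    {"tx": 28,"ty": 23.5,"tz": 0,"rx": 0,"ry": 0,"rz": 0.145},
    {"tx": 28,"ty": 23.5,"tz": 0,"rx": 0,"ry": 0,"rz": 0.145},
    {"tx": 28,"ty": 23.5,"tz": 0,"rx": 0,"ry": 0,"rz": 0.145},
    {"tx": 28,"ty": 23.5,"tz": 0,"rx": 0,"ry": 0,"rz": 0.145},
    {"tx": 28,"ty": 23.5,"tz": 0,"rx": 0,"ry": 0,"rz": 0.145},
    {"tx": 28,"ty": 23.5,"tz": 0,"rx": 0,"ry": 0,"rz": 0.145},
    {"tx": 28,"ty": 23.5,"tz": 0,"rx": 0,"ry": 0,"rz": 0.145},
    {"tx": 25,"ty": 21.5,"tz": 0,"rx": 0,"ry": 0,"rz": 0.145},
  ],
)

```text
time: 1.3
tool_pos: [559.9, -192.5, 226.2]
tcp_rot: [-3.141, -0.001, 2.191]
contact_force: [-0.1, -1.0, 0.2]
grip_width: 45.8
finger_force: 0.0
```

Request:
carry_out(
  plan=[
    {"tx": 0,"ty": -0.5,"tz": 0,"rx": 0,"ry": 0,"rz": 0.14},
    {"tx": 0,"ty": 0,"tz": -10,"rx": 0,"ry": 0,"rz": 0.14},
    {"tx": 0,"ty": 0,"tz": -30,"rx": 0,"ry": 0,"rz": 0.14},
    {"tx": 0,"ty": 0,"tz": -30,"rx": 0,"ry": 0,"rz": 0},
    {"tx": 0,"ty": 0,"tz": -20,"rx": 0,"ry": 0,"rz": 0},
    {"tx": 0,"ty": 0,"tz": -15,"rx": 0,"ry": 0,"rz": 0},
    {"tx": 0,"ty": 0,"tz": -15,"rx": 0,"ry": 0,"rz": 0},
    {"tx": 0,"ty": 0,"tz": -15,"rx": 0,"ry": 0,"rz": 0},
    {"tx": 0,"ty": 0,"tz": 0,"rx": 0,"ry": 0,"rz": 0},
  ],
)

```text
time: 2.2
tool_pos: [557.4, -193.7, 89.3]
tcp_rot: [-3.141, -0.005, 2.605]
contact_force: [0.6, -0.3, 0.4]
grip_width: 46.0
finger_force: 0.0
```

```bash
python3 - <<'E'
from h import *
a=bot.capture("top")[:,:,::-1];b=bot.capture("side")[:,:,::-1]
cv2.imwrite("pics/t1.png",a);cv2.imwrite("pics/s1.png",b)
cv2.imwrite("pics/c1.png",np.hstack([cv2.resize(a[190:290,355:455],(400,400)),cv2.resize(b[150:250,320:420],(400,400))]))
E
```

```text
(no output)
```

View pics/c1.png

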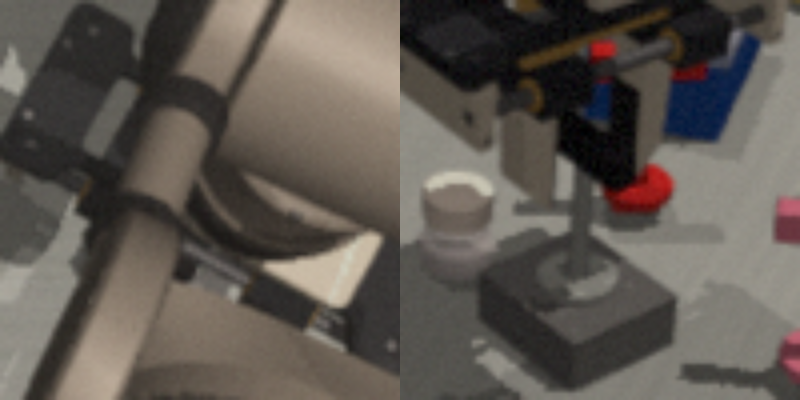

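The side crop shows the fingers on either side of the black bar, at about (585,120), with nothing touching. The top view is covered by the arm. I'll close the fingers.

Request:
carry_out(
  gripper=1.0,
  plan=[
    {"tx": 0,"ty": 0,"tz": 0,"rx": 0,"ry": 0,"rz": 0},
    {"tx": 0,"ty": 0,"tz": 0,"rx": 0,"ry": 0,"rz": 0},
    {"tx": 0,"ty": 0,"tz": 0,"rx": 0,"ry": 0,"rz": 0},
    {"tx": 0,"ty": 0,"tz": 0,"rx": 0,"ry": 0,"rz": 0},
    {"tx": 0,"ty": 0,"tz": 0,"rx": 0,"ry": 0,"rz": 0},
    {"tx": 0,"ty": 0,"tz": 0,"rx": 0,"ry": 0,"rz": 0},
  ],
)

```text
time: 2.9
tool_pos: [559.0, -194.5, 91.9]
tcp_rot: [3.142, 0.0, 2.605]
contact_force: [-0.8, -0.6, 1.0]
grip_width: 13.7
finger_force: 30.0
```

```bash
python3 -c "
from plant import bot
o=bot.get_obs();print(o['moment'],o['contact_force'],o['tool_pos'])"
```

```text
[-0.00859523 -0.10018448  0.0486372 ] [-0.82531516 -0.64070684  1.01359207] [ 558.96110076 -194.47339904   91.87678682]
```

Request:
carry_out(
  plan=[
    {"tx": 0,"ty": 0,"tz": 8,"rx": 0,"ry": 0,"rz": 0},
    {"tx": 0,"ty": 0,"tz": 15,"rx": 0,"ry": 0,"rz": 0},
    {"tx": 0,"ty": 0,"tz": 25,"rx": 0,"ry": 0,"rz": 0},
    {"tx": 0,"ty": 0,"tz": 25,"rx": 0,"ry": 0,"rz": 0},
    {"tx": 0,"ty": 0,"tz": 25,"rx": 0,"ry": 0,"rz": 0},
    {"tx": 0,"ty": 0,"tz": 10,"rx": 0,"ry": 0,"rz": 0},
    {"tx": 0,"ty": 30,"tz": 0,"rx": 0,"ry": 0,"rz": 0},
    {"tx": 0,"ty": 40,"tz": 0,"rx": 0,"ry": 0,"rz": 0},
    {"tx": 0,"ty": 40,"tz": 0,"rx": 0,"ry": 0,"rz": 0},
    {"tx": 0,"ty": 40,"tz": 0,"rx": 0,"ry": 0,"rz": 0},
    {"tx": 0,"ty": 40,"tz": 0,"rx": 0,"ry": 0,"rz": 0},
    {"tx": 0,"ty": 40,"tz": 0,"rx": 0,"ry": 0,"rz": 0},
  ],
)

```text
time: 4.1
tool_pos: [558.4, 37.2, 199.2]
tcp_rot: [-3.141, -0.001, 2.605]
contact_force: [0.9, 0.3, -1.6]
grip_width: 13.7
finger_force: 30.0
```

Request:
carry_out(
  plan=[
    {"tx": 0,"ty": 40,"tz": 0,"rx": 0,"ry": 0,"rz": 0.05},
    {"tx": 0,"ty": 40,"tz": 0,"rx": 0,"ry": 0,"rz": 0.05},
    {"tx": -1,"ty": 30,"tz": 0,"rx": 0,"ry": 0,"rz": 0},
    {"tx": 0,"ty": 19,"tz": 0,"rx": 0,"ry": 0,"rz": 0},
    {"tx": 0,"ty": 0,"tz": 0,"rx": 0,"ry": 0,"rz": 0},
    {"tx": 0,"ty": 0,"tz": 0,"rx": 0,"ry": 0,"rz": 0},
    {"tx": 0,"ty": 0,"tz": 0,"rx": 0,"ry": 0,"rz": 0},
  ],
)

```text
time: 4.8
tool_pos: [557.8, 163.6, 199.4]
tcp_rot: [-3.141, -0.0, 2.704]
contact_force: [0.2, 0.8, -1.0]
grip_width: 13.8
finger_force: 30.0
```

```bash
python3 - <<'E'
from h import *
o=bot.get_obs();print(o['tool_pos'],o['tcp_rot'],o['moment'],o['contact_force'])
a=bot.capture("top")[:,:,::-1];b=bot.capture("side")[:,:,::-1]
cv2.imwrite("pics/t2.png",a);cv2.imwrite("pics/s2.png",b)
p=o['tool_pos']
for z in (96,116,130,136,190): print(z,proj("side",[p[0],p[1],z]),proj("top",[p[0],p[1],z]))
cv2.imwrite("pics/c2.png",np.hstack([cv2.resize(a[210:290,165:245],(400,400),interpolation=cv2.INTER_CUBIC),cv2.resize(b[250:350,225:325],(400,400),interpolation=cv2.INTER_CUBIC)]))
E
```

```text
[557.83017449 163.6182987  199.42465083] [-3.14095559e+00 -4.52141964e-04  2.70398743e+00] [ 0.06254964 -0.13567409  0.00414916] [ 0.16308419  0.76143983 -1.04493186]
96 [273.56588598 317.39390868] [206.55173548 249.5529067 ]
116 [272.89483273 307.45765913] [204.13851116 248.15468066]
130 [272.41202938 300.30881578] [202.38431071 247.1382941 ]
136 [272.20171136 297.1946482 ] [201.61539266 246.69278174]
190 [270.21113892 267.72034852] [194.19146046 242.39134352]
```

View pics/c2.png

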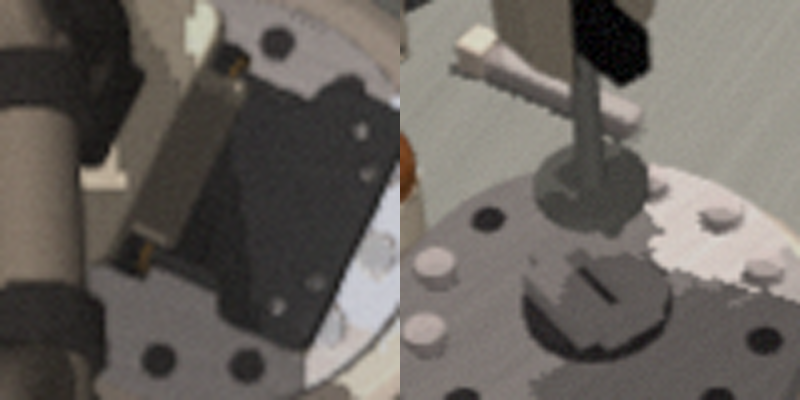

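Side crop: the collar is at about (272.8,296.8) above the nut slot at about (274.6,321), and the shaft is upright. The top view sees only the gripper. I need a finer comparison of the slot and collar before lowering.

```bash
python3 - <<'E'
from h import *
a=cv2.imread("pics/side0.png");b=cv2.imread("pics/s2.png")
def crop(i):
    c=i[282:342,253:293];c=cv2.resize(c,(400,600),interpolation=cv2.INTER_CUBIC)
    return cv2.convertScaleAbs(c,alpha=1.0)
A=crop(a);B=cv2.convertScaleAbs(crop(b),alpha=1.7)
for I in(A,B):
    for k in range(0,600,100): cv2.putText(I,str(282+k//10),(0,k+10),0,.35,(0,0,255));cv2.line(I,(0,k),(12,k),(0,0,255))
    for k in range(0,400,100): cv2.putText(I,str(253+k//10),(k,595),0,.35,(0,0,255));cv2.line(I,(k,575),(k,585),(0,0,255))
cv2.imwrite("pics/c3.png",np.hstack([A,B]))
E
```

```text
(no output)
```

View pics/c3.png

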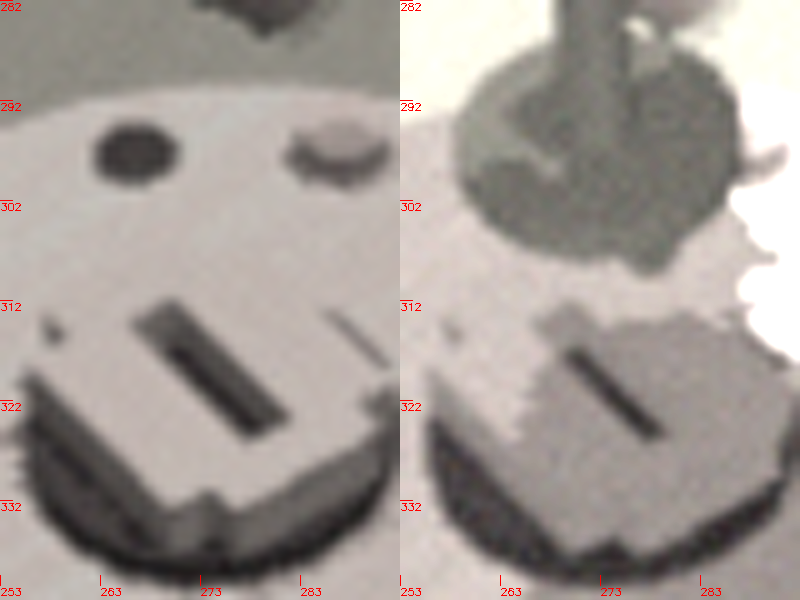

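Slot mouth before the move is at (273.6,318.5) in the side view. The held key's collar centre is now at (272.5,297.0). Relative to the slot, the key sits about (-1.6,+2.0) mm off, and the top-view bar and flange measurements agree to within about 0.5 mm. I'll correct by (+1.6,-1.6) and lower.

Request:
carry_out(
  plan=[
    {"tx": 1.6,"ty": -1.6,"tz": 0,"rx": 0,"ry": 0,"rz": 0},
    {"tx": 0,"ty": 0,"tz": -10,"rx": 0,"ry": 0,"rz": 0},
    {"tx": 0,"ty": 0,"tz": -10,"rx": 0,"ry": 0,"rz": 0},
    {"tx": 0,"ty": 0,"tz": -4,"rx": 0,"ry": 0,"rz": 0},
    {"tx": 0,"ty": 0,"tz": 0,"rx": 0,"ry": 0,"rz": 0},
    {"tx": 0,"ty": 0,"tz": -2,"rx": 0,"ry": 0,"rz": 0},
    {"tx": 0,"ty": 0,"tz": -1,"rx": 0,"ry": 0,"rz": 0},
    {"tx": 0,"ty": 0,"tz": -1,"rx": 0,"ry": 0,"rz": 0},
    {"tx": 0,"ty": 0,"tz": 0,"rx": 0,"ry": 0,"rz": 0},
  ],
)

```text
time: 5.8
tool_pos: [559.5, 163.0, 171.8]
tcp_rot: [3.141, 0.0, 2.705]
contact_force: [0.1, -0.8, -1.0]
grip_width: 13.5
finger_force: 30.0
```

```bash
cat > st.py <<'E'
from plant import bot
import numpy as np
o=bot.get_obs()
for k in('time','tool_pos','tcp_rot','contact_force','moment','grip_width'):print(k,np.round(o[k],3))
E
python3 st.py
```

```text
time 5.8
tool_pos [559.521 163.006 171.789]
tcp_rot [3.141 0.    2.705]
contact_force [ 0.095 -0.798 -0.997]
moment [ 0.027 -0.157 -0.028]
grip_width 13.502
```

Request:
carry_out(
  plan=[
    {"tx": 0,"ty": -0.5,"tz": -1,"rx": 0,"ry": 0,"rz": 0},
    {"tx": 0,"ty": 0,"tz": -1,"rx": 0,"ry": 0,"rz": 0},
    {"tx": 0,"ty": 0,"tz": -0.5,"rx": 0,"ry": 0,"rz": 0},
    {"tx": 0,"ty": 0,"tz": 0,"rx": 0,"ry": 0,"rz": 0},
  ],
)

```text
time: 6.2
tool_pos: [559.5, 162.5, 169.2]
tcp_rot: [3.142, -0.0, 2.705]
contact_force: [-0.5, -0.0, -1.1]
grip_width: 13.6
finger_force: 30.0
```

```bash
python3 st.py
```

```text
time 6.2
tool_pos [559.471 162.468 169.158]
tcp_rot [ 3.142 -0.     2.705]
contact_force [-0.508 -0.018 -1.134]
moment [ 0.139 -0.169  0.002]
grip_width 13.587
```

Request:
carry_out(
  plan=[
    {"tx": 0,"ty": 0,"tz": -1,"rx": 0,"ry": 0,"rz": 0},
    {"tx": 0,"ty": 0,"tz": -1,"rx": 0,"ry": 0,"rz": 0},
    {"tx": 0,"ty": 0,"tz": -1,"rx": 0,"ry": 0,"rz": 0},
    {"tx": 0,"ty": 0,"tz": 0,"rx": 0,"ry": 0,"rz": 0},
  ],
)

```text
time: 6.6
tool_pos: [559.5, 162.5, 166.0]
tcp_rot: [3.142, -0.0, 2.705]
contact_force: [1.0, 0.7, -0.2]
grip_width: 13.8
finger_force: 30.0
```

```bash
python3 st.py
```

```text
time 6.6
tool_pos [559.462 162.47  166.041]
tcp_rot [ 3.142 -0.     2.705]
contact_force [ 0.982  0.674 -0.181]
moment [ 0.101 -0.159  0.042]
grip_width 13.831
```

Request:
carry_out(
  plan=[
    {"tx": 0,"ty": 0,"tz": -1,"rx": 0,"ry": 0,"rz": 0},
    {"tx": 0,"ty": 0,"tz": -0.6,"rx": 0,"ry": 0,"rz": 0},
    {"tx": 0,"ty": 0,"tz": -0.6,"rx": 0,"ry": 0,"rz": 0},
    {"tx": 0,"ty": 0,"tz": 0,"rx": 0,"ry": 0,"rz": 0},
  ],
)

```text
time: 7.0
tool_pos: [559.5, 162.5, 164.0]
tcp_rot: [3.142, -0.0, 2.705]
contact_force: [0.3, -0.8, -1.1]
grip_width: 13.8
finger_force: 30.0
```

```bash
python3 st.py; python3 - <<'E'
from h import *
b=bot.capture("side")[:,:,::-1]
cv2.imwrite("pics/c4.png",cv2.convertScaleAbs(cv2.resize(b[272:342,243:303],(480,560),interpolation=cv2.INTER_CUBIC),alpha=1.6))
E
```

```text
time 7.0
tool_pos [559.514 162.476 163.951]
tcp_rot [ 3.142 -0.     2.705]
contact_force [ 0.314 -0.812 -1.109]
moment [ 0.083 -0.215  0.014]
grip_width 13.848
```

View pics/c4.png

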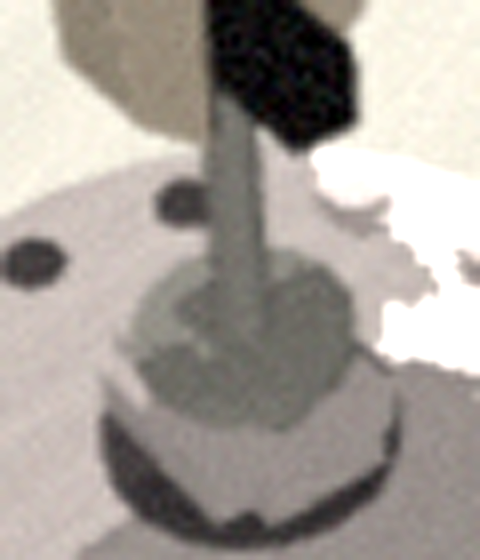

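The collar sits low over the nut with about 8 mm of blade in the slot and no side force. I'll turn clockwise gently and watch the moment.

Request:
carry_out(
  plan=[
    {"tx": 0,"ty": 0,"tz": 0,"rx": 0,"ry": 0,"rz": -0.05},
    {"tx": 0,"ty": 0,"tz": 0,"rx": 0,"ry": 0,"rz": -0.05},
    {"tx": 0,"ty": 0,"tz": 0,"rx": 0,"ry": 0,"rz": -0.05},
    {"tx": 0,"ty": 0,"tz": 0,"rx": 0,"ry": 0,"rz": -0.05},
    {"tx": 0,"ty": 0,"tz": 0,"rx": 0,"ry": 0,"rz": 0},
  ],
)

```text
time: 7.55
tool_pos: [559.8, 162.6, 164.1]
tcp_rot: [3.141, 0.001, 2.505]
contact_force: [-0.1, -0.4, -1.5]
grip_width: 14.0
finger_force: 30.0
```

```bash
python3 st.py
```

```text
time 7.55
tool_pos [559.816 162.623 164.129]
tcp_rot [3.141e+00 1.000e-03 2.505e+00]
contact_force [-0.059 -0.402 -1.451]
moment [ 0.258 -0.427  0.161]
grip_width 13.969
```

Request:
carry_out(
  plan=[
    {"tx": 0,"ty": 0,"tz": 0.1,"rx": 0,"ry": 0,"rz": -0.05},
    {"tx": 0,"ty": 0,"tz": 0,"rx": 0,"ry": 0,"rz": -0.05},
    {"tx": 0,"ty": 0,"tz": 0.1,"rx": 0,"ry": 0,"rz": -0.05},
    {"tx": 0,"ty": 0,"tz": 0,"rx": 0,"ry": 0,"rz": -0.05},
    {"tx": 0,"ty": 0,"tz": 0,"rx": 0,"ry": 0,"rz": 0},
  ],
)

```text
time: 8.05
tool_pos: [559.6, 162.3, 164.3]
tcp_rot: [3.141, 0.0, 2.306]
contact_force: [0.9, 0.4, -1.4]
grip_width: 13.7
finger_force: 30.0
```

```bash
python3 st.py
```

```text
time 8.05
tool_pos [559.645 162.308 164.321]
tcp_rot [3.141 0.    2.306]
contact_force [ 0.923  0.396 -1.394]
moment [-0.101 -0.292  0.073]
grip_width 13.73
```

It gives at a steady drag of about 0.1 N m, so I'll continue.

Request:
carry_out(
  plan=[
    {"tx": 0,"ty": 0,"tz": 0.1,"rx": 0,"ry": 0,"rz": -0.06},
    {"tx": 0,"ty": 0,"tz": 0,"rx": 0,"ry": 0,"rz": -0.06},
    {"tx": 0,"ty": 0,"tz": 0.1,"rx": 0,"ry": 0,"rz": -0.06},
    {"tx": 0,"ty": 0,"tz": 0,"rx": 0,"ry": 0,"rz": -0.06},
    {"tx": 0,"ty": 0,"tz": 0.1,"rx": 0,"ry": 0,"rz": -0.06},
    {"tx": 0,"ty": 0,"tz": 0,"rx": 0,"ry": 0,"rz": -0.06},
    {"tx": 0,"ty": 0,"tz": 0,"rx": 0,"ry": 0,"rz": 0},
  ],
)

```text
time: 8.75
tool_pos: [559.2, 162.0, 164.6]
tcp_rot: [-3.141, 0.001, 1.946]
contact_force: [-0.7, -2.2, 0.6]
grip_width: 13.9
finger_force: 30.0
```

```bash
python3 st.py
```

```text
time 8.75
tool_pos [559.23  161.957 164.616]
tcp_rot [-3.141e+00  1.000e-03  1.946e+00]
contact_force [-0.705 -2.186  0.577]
moment [-0.463  0.127  0.089]
grip_width 13.885
```

The turn is smooth, but a small side force is building because the key's axis is slightly off the tool axis. I'll ease the position as I turn.

Request:
carry_out(
  plan=[
    {"tx": -0.4,"ty": -0.5,"tz": 0,"rx": 0,"ry": 0,"rz": 0},
    {"tx": -0.3,"ty": -0.5,"tz": 0.1,"rx": 0,"ry": 0,"rz": -0.05},
    {"tx": -0.1,"ty": 0,"tz": 0,"rx": 0,"ry": 0,"rz": -0.05},
    {"tx": -0.1,"ty": 0,"tz": 0.1,"rx": 0,"ry": 0,"rz": -0.05},
    {"tx": -0.1,"ty": 0,"tz": 0,"rx": 0,"ry": 0,"rz": -0.05},
    {"tx": 0,"ty": 0,"tz": 0,"rx": 0,"ry": 0,"rz": 0},
  ],
)

```text
time: 9.35
tool_pos: [558.5, 161.4, 164.8]
tcp_rot: [3.142, 0.0, 1.746]
contact_force: [-1.1, -2.2, 0.6]
grip_width: 13.8
finger_force: 30.0
```

```bash
python3 st.py
```

```text
time 9.35
tool_pos [558.487 161.37  164.823]
tcp_rot [3.142 0.    1.746]
contact_force [-1.068 -2.17   0.629]
moment [-0.411  0.033  0.167]
grip_width 13.836
```

Request:
carry_out(
  plan=[
    {"tx": -0.2,"ty": -0.3,"tz": 0.1,"rx": 0,"ry": 0,"rz": -0.04},
    {"tx": -0.1,"ty": -0.2,"tz": 0,"rx": 0,"ry": 0,"rz": -0.04},
    {"tx": -0.1,"ty": 0,"tz": 0.1,"rx": 0,"ry": 0,"rz": -0.04},
    {"tx": -0.1,"ty": 0,"tz": 0,"rx": 0,"ry": 0,"rz": -0.04},
    {"tx": -0.1,"ty": 0,"tz": 0,"rx": 0,"ry": 0,"rz": -0.04},
    {"tx": 0,"ty": 0,"tz": 0,"rx": 0,"ry": 0,"rz": 0},
  ],
)

```text
time: 9.95
tool_pos: [557.9, 160.9, 165.0]
tcp_rot: [3.142, 0.0, 1.547]
contact_force: [-0.2, -1.3, 0.2]
grip_width: 13.9
finger_force: 30.0
```

```bash
python3 st.py
```

```text
time 9.95
tool_pos [557.893 160.944 164.992]
tcp_rot [3.142 0.    1.547]
contact_force [-0.222 -1.346  0.161]
moment [-0.409 -0.036  0.101]
grip_width 13.922
```

Request:
carry_out(
  plan=[
    {"tx": -0.1,"ty": -0.1,"tz": 0,"rx": 0,"ry": 0,"rz": -0.02},
    {"tx": 0,"ty": 0,"tz": 0.1,"rx": 0,"ry": 0,"rz": -0.02},
    {"tx": -0.1,"ty": -0.1,"tz": 0,"rx": 0,"ry": 0,"rz": -0.02},
    {"tx": 0,"ty": 0,"tz": 0,"rx": 0,"ry": 0,"rz": -0.02},
    {"tx": 0,"ty": 0,"tz": 0,"rx": 0,"ry": 0,"rz": 0},
  ],
)

```text
time: 10.45
tool_pos: [557.7, 160.8, 165.1]
tcp_rot: [3.142, -0.0, 1.464]
contact_force: [0.0, -1.3, 0.5]
grip_width: 13.7
finger_force: 30.0
```

```bash
python3 st.py
```

```text
time 10.45
tool_pos [557.678 160.798 165.07 ]
tcp_rot [ 3.142 -0.     1.464]
contact_force [ 0.003 -1.297  0.531]
moment [-0.279  0.107  0.054]
grip_width 13.655
```

Request:
carry_out(
  plan=[
    {"tx": -0.1,"ty": -0.1,"tz": 0,"rx": 0,"ry": 0,"rz": -0.02},
    {"tx": 0,"ty": 0,"tz": 0,"rx": 0,"ry": 0,"rz": -0.02},
    {"tx": 0,"ty": 0,"tz": 0,"rx": 0,"ry": 0,"rz": 0},
  ],
)

```text
time: 10.75
tool_pos: [557.6, 160.7, 165.1]
tcp_rot: [3.142, -0.0, 1.424]
contact_force: [-0.8, -1.1, 1.2]
grip_width: 14.2
finger_force: 30.0
```

```bash
python3 st.py
```

```text
time 10.75
tool_pos [557.563 160.698 165.073]
tcp_rot [ 3.142 -0.     1.424]
contact_force [-0.77  -1.12   1.241]
moment [-0.27   0.153  0.099]
grip_width 14.19
```

Request:
carry_out(
  plan=[
    {"tx": -0.1,"ty": -0.1,"tz": 0.1,"rx": 0,"ry": 0,"rz": -0.02},
    {"tx": 0,"ty": 0,"tz": 0,"rx": 0,"ry": 0,"rz": -0.02},
    {"tx": 0,"ty": 0,"tz": 0,"rx": 0,"ry": 0,"rz": 0},
  ],
)

```text
time: 11.05
tool_pos: [557.5, 160.6, 165.2]
tcp_rot: [-3.142, -0.0, 1.384]
contact_force: [-1.4, -0.6, 1.7]
grip_width: 13.6
finger_force: 30.0
```

```bash
python3 st.py
```

```text
time 11.05
tool_pos [557.462 160.62  165.16 ]
tcp_rot [-3.142 -0.     1.384]
contact_force [-1.439 -0.647  1.663]
moment [-0.247  0.203  0.193]
grip_width 13.629
```

Request:
carry_out(
  plan=[
    {"tx": 0,"ty": 0,"tz": 0.3,"rx": 0,"ry": 0,"rz": -0.02},
    {"tx": 0,"ty": 0,"tz": 0,"rx": 0,"ry": 0,"rz": -0.01},
    {"tx": 0,"ty": 0,"tz": 0,"rx": 0,"ry": 0,"rz": 0},
  ],
)

```text
time: 11.35
tool_pos: [557.4, 160.6, 165.2]
tcp_rot: [-3.141, 0.0, 1.354]
contact_force: [-1.5, -0.1, -0.1]
grip_width: 13.9
finger_force: 30.0
```

```bash
python3 st.py
```

```text
time 11.35
tool_pos [557.369 160.584 165.236]
tcp_rot [-3.141  0.     1.354]
contact_force [-1.541 -0.087 -0.093]
moment [-0.191  0.18   0.117]
grip_width 13.94
```

Request:
carry_out(
  plan=[
    {"tx": -0.1,"ty": 0,"tz": 0.1,"rx": 0,"ry": 0,"rz": -0.02},
    {"tx": 0,"ty": 0,"tz": 0,"rx": 0,"ry": 0,"rz": -0.02},
    {"tx": 0,"ty": 0,"tz": 0,"rx": 0,"ry": 0,"rz": 0},
  ],
)

```text
time: 11.65
tool_pos: [557.3, 160.6, 165.4]
tcp_rot: [-3.141, 0.0, 1.314]
contact_force: [-1.7, -0.8, -2.8]
grip_width: 13.8
finger_force: 30.0
```

```bash
python3 st.py
```

```text
time 11.65
tool_pos [557.26  160.573 165.357]
tcp_rot [-3.141  0.     1.314]
contact_force [-1.652 -0.786 -2.813]
moment [-0.14   0.188  0.067]
grip_width 13.777
```

Request:
carry_out(
  plan=[
    {"tx": -0.1,"ty": 0,"tz": 0,"rx": 0,"ry": 0,"rz": -0.02},
    {"tx": 0,"ty": 0,"tz": 0,"rx": 0,"ry": 0,"rz": -0.02},
    {"tx": 0,"ty": 0,"tz": 0,"rx": 0,"ry": 0,"rz": 0},
  ],
)

```text
time: 11.95
tool_pos: [557.2, 160.6, 165.4]
tcp_rot: [-3.141, 0.0, 1.274]
contact_force: [-1.2, -0.6, -1.6]
grip_width: 13.9
finger_force: 30.0
```

```bash
python3 st.py
```

```text
time 11.95
tool_pos [557.176 160.598 165.408]
tcp_rot [-3.141  0.     1.274]
contact_force [-1.227 -0.556 -1.556]
moment [-0.174  0.282  0.149]
grip_width 13.855
```

Request:
carry_out(
  plan=[
    {"tx": -0.1,"ty": 0,"tz": 0,"rx": 0,"ry": 0,"rz": -0.02},
    {"tx": 0,"ty": 0,"tz": 0,"rx": 0,"ry": 0,"rz": -0.02},
    {"tx": 0,"ty": 0,"tz": 0,"rx": 0,"ry": 0,"rz": 0},
  ],
)

```text
time: 12.25
tool_pos: [557.1, 160.5, 165.4]
tcp_rot: [-3.141, 0.0, 1.234]
contact_force: [-1.5, -1.5, -3.0]
grip_width: 14.1
finger_force: 30.1
```

```bash
python3 st.py
```

```text
time 12.25
tool_pos [557.097 160.549 165.448]
tcp_rot [-3.141  0.     1.234]
contact_force [-1.489 -1.526 -3.006]
moment [-0.206  0.318  0.231]
grip_width 14.051
```

Request:
carry_out(
  plan=[
    {"tx": 0,"ty": 0,"tz": 0,"rx": 0,"ry": 0,"rz": -0.015},
    {"tx": 0,"ty": 0,"tz": 0,"rx": 0,"ry": 0,"rz": 0},
  ],
)

```text
time: 12.45
tool_pos: [557.1, 160.5, 165.4]
tcp_rot: [-3.141, 0.0, 1.219]
contact_force: [-1.1, -1.2, -2.8]
grip_width: 14.3
finger_force: 30.1
```

```bash
python3 st.py
```

```text
time 12.45
tool_pos [557.118 160.526 165.435]
tcp_rot [-3.141  0.     1.219]
contact_force [-1.117 -1.239 -2.782]
moment [-0.207  0.292  0.347]
grip_width 14.271
```

Request:
carry_out(
  plan=[
    {"tx": 0,"ty": 0,"tz": 0,"rx": 0,"ry": 0,"rz": -0.01},
    {"tx": 0,"ty": 0,"tz": 0,"rx": 0,"ry": 0,"rz": 0},
    {"tx": 0,"ty": 0,"tz": 0,"rx": 0,"ry": 0,"rz": 0},
  ],
)

```text
time: 12.75
tool_pos: [557.1, 160.6, 165.5]
tcp_rot: [-3.141, 0.0, 1.21]
contact_force: [-2.3, -1.9, -2.9]
grip_width: 13.7
finger_force: 30.2
```

```bash
python3 st.py
```

```text
time 12.75
tool_pos [557.136 160.553 165.461]
tcp_rot [-3.141  0.     1.21 ]
contact_force [-2.3   -1.866 -2.916]
moment [-0.213  0.277  0.377]
grip_width 13.723
```

Request:
carry_out(
  plan=[
    {"tx": 0,"ty": 0,"tz": 0,"rx": 0,"ry": 0,"rz": -0.01},
    {"tx": 0,"ty": 0,"tz": 0,"rx": 0,"ry": 0,"rz": 0},
    {"tx": 0,"ty": 0,"tz": 0,"rx": 0,"ry": 0,"rz": 0},
  ],
)

```text
time: 13.05
tool_pos: [557.2, 160.6, 165.5]
tcp_rot: [-3.142, 0.0, 1.2]
contact_force: [-1.2, -1.7, -4.3]
grip_width: 13.8
finger_force: 30.2
```

```bash
python3 st.py
```

```text
time 13.05
tool_pos [557.154 160.557 165.453]
tcp_rot [-3.142  0.     1.2  ]
contact_force [-1.209 -1.723 -4.323]
moment [-0.199  0.338  0.419]
grip_width 13.797
```

It's firm against the stop: the torque climbed steadily to 0.42 N m with almost no further turn. I'll back off into the play and withdraw.

Request:
carry_out(
  plan=[
    {"tx": 0,"ty": 0,"tz": 0,"rx": 0,"ry": 0,"rz": 0.03},
    {"tx": 0,"ty": 0,"tz": 0,"rx": 0,"ry": 0,"rz": 0.03},
    {"tx": 0,"ty": 0,"tz": 0,"rx": 0,"ry": 0,"rz": 0.03},
    {"tx": 0,"ty": 0,"tz": 0,"rx": 0,"ry": 0,"rz": 0.03},
    {"tx": 0,"ty": 0,"tz": 0,"rx": 0,"ry": 0,"rz": 0},
  ],
)

```text
time: 13.55
tool_pos: [557.6, 160.8, 166.0]
tcp_rot: [3.141, -0.001, 1.319]
contact_force: [-1.5, -0.3, -2.0]
grip_width: 13.7
finger_force: 30.0
```

```bash
python3 st.py
```

```text
time 13.55
tool_pos [557.605 160.761 165.957]
tcp_rot [ 3.141e+00 -1.000e-03  1.319e+00]
contact_force [-1.538 -0.259 -1.989]
moment [-0.04   0.213  0.   ]
grip_width 13.668
```

Unloaded. Lift out straight.

Request:
carry_out(
  plan=[
    {"tx": 0,"ty": 0,"tz": 2,"rx": 0,"ry": 0,"rz": 0},
    {"tx": 0,"ty": 0,"tz": 3,"rx": 0,"ry": 0,"rz": 0},
    {"tx": 0,"ty": 0,"tz": 4,"rx": 0,"ry": 0,"rz": 0},
    {"tx": 0,"ty": 0,"tz": 6,"rx": 0,"ry": 0,"rz": 0},
    {"tx": 0,"ty": 0,"tz": 15,"rx": 0,"ry": 0,"rz": 0},
    {"tx": 0,"ty": 0,"tz": 8,"rx": 0,"ry": 0,"rz": 0},
    {"tx": 0,"ty": 0,"tz": 0,"rx": 0,"ry": 0,"rz": 0},
  ],
)

```text
time: 14.25
tool_pos: [558.1, 160.7, 205.3]
tcp_rot: [3.138, -0.001, 1.32]
contact_force: [0.5, 0.3, -1.3]
grip_width: 13.8
finger_force: 30.0
```

```bash
python3 st.py;python3 - <<'E'
from h import *
b=bot.capture("side")[:,:,::-1]; cv2.imwrite("pics/s5.png",b)
cv2.imwrite("pics/c5.png",cv2.convertScaleAbs(cv2.resize(b[252:342,243:303],(400,600),interpolation=cv2.INTER_CUBIC),alpha=1.6))
o=bot.get_obs();p=o['tool_pos'];print(proj("side",[p[0],p[1],p[2]-58.9]))
E
```

```text
time 14.25
tool_pos [558.147 160.717 205.286]
tcp_rot [ 3.138e+00 -1.000e-03  1.320e+00]
contact_force [ 0.531  0.3   -1.284]
moment [-0.01  -0.083 -0.024]
grip_width 13.796
[273.07006111 290.94088059]
```

View pics/c5.png

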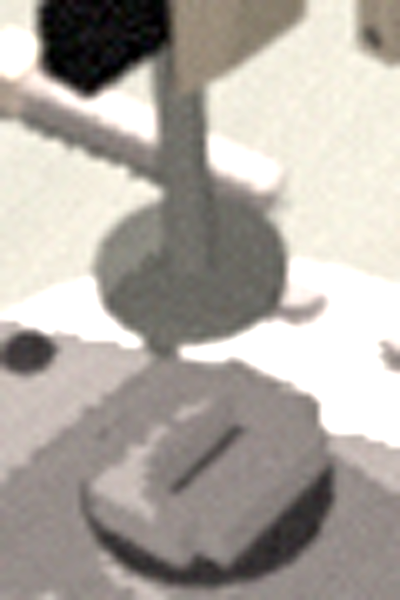

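The nut's slot has turned about 80° (now at about (274,321) in the side view), the key came out upright, and nothing followed it. I'll carry it back to the stand.

Request:
carry_out(
  plan=[
    {"tx": 0,"ty": -15,"tz": 0,"rx": 0,"ry": 0,"rz": 0.05},
    {"tx": 0,"ty": -30,"tz": 0,"rx": 0,"ry": 0,"rz": 0.1},
    {"tx": 0,"ty": -35,"tz": 0,"rx": 0,"ry": 0,"rz": 0.12},
    {"tx": 0,"ty": -35,"tz": 0,"rx": 0,"ry": 0,"rz": 0.12},
    {"tx": 0,"ty": -35,"tz": 0,"rx": 0,"ry": 0,"rz": 0.12},
    {"tx": 1,"ty": -35,"tz": 0,"rx": 0,"ry": 0,"rz": 0.12},
    {"tx": 0,"ty": -35,"tz": 0,"rx": 0,"ry": 0,"rz": 0.12},
    {"tx": 0,"ty": -35,"tz": 0,"rx": 0,"ry": 0,"rz": 0.12},
    {"tx": 0,"ty": -35,"tz": 0,"rx": 0,"ry": 0,"rz": 0.12},
    {"tx": 0,"ty": -35,"tz": 0,"rx": 0,"ry": 0,"rz": 0.12},
    {"tx": 0,"ty": -20,"tz": 0,"rx": 0,"ry": 0,"rz": 0.12},
    {"tx": 0,"ty": -10,"tz": 0,"rx": 0,"ry": 0,"rz": 0.055},
  ],
)

```text
time: 15.5
tool_pos: [557.7, -196.6, 202.6]
tcp_rot: [-3.141, -0.001, 2.607]
contact_force: [-0.7, -0.6, -0.9]
grip_width: 13.5
finger_force: 30.0
```

Request:
carry_out(
  plan=[
    {"tx": 0,"ty": 0,"tz": 0,"rx": 0,"ry": 0,"rz": 0},
    {"tx": 0,"ty": 0,"tz": -30,"rx": 0,"ry": 0,"rz": 0},
    {"tx": 0,"ty": 0,"tz": -30,"rx": 0,"ry": 0,"rz": 0},
    {"tx": 0,"ty": 0,"tz": 0,"rx": 0,"ry": 0,"rz": 0},
    {"tx": 0,"ty": 0,"tz": 0,"rx": 0,"ry": 0,"rz": 0},
    {"tx": 0,"ty": 0,"tz": 0,"rx": 0,"ry": 0,"rz": 0},
  ],
)

```text
time: 16.1
tool_pos: [559.2, -194.4, 145.3]
tcp_rot: [3.141, 0.003, 2.605]
contact_force: [0.4, -0.5, -1.1]
grip_width: 13.7
finger_force: 30.0
```

```bash
python3 st.py
```

```text
time 16.1
tool_pos [ 559.212 -194.415  145.262]
tcp_rot [3.141e+00 3.000e-03 2.605e+00]
contact_force [ 0.354 -0.533 -1.054]
moment [ 0.056 -0.119  0.009]
grip_width 13.691
```

Request:
carry_out(
  plan=[
    {"tx": -0.2,"ty": 0,"tz": -15,"rx": 0,"ry": 0,"rz": 0},
    {"tx": 0,"ty": 0,"tz": -15,"rx": 0,"ry": 0,"rz": 0},
    {"tx": 0,"ty": 0,"tz": -6,"rx": 0,"ry": 0,"rz": 0},
    {"tx": 0,"ty": 0,"tz": 0,"rx": 0,"ry": 0,"rz": 0},
    {"tx": 0,"ty": 0,"tz": -1.5,"rx": 0,"ry": 0,"rz": 0},
    {"tx": 0,"ty": 0,"tz": -1.5,"rx": 0,"ry": 0,"rz": 0},
    {"tx": 0,"ty": 0,"tz": -1.5,"rx": 0,"ry": 0,"rz": 0},
    {"tx": 0,"ty": 0,"tz": 0,"rx": 0,"ry": 0,"rz": 0},
  ],
)

```text
time: 16.9
tool_pos: [558.0, -194.4, 103.1]
tcp_rot: [3.142, 0.0, 2.605]
contact_force: [0.8, 0.1, -2.3]
grip_width: 14.0
finger_force: 30.0
```

```bash
python3 st.py
```

```text
time 16.9
tool_pos [ 558.014 -194.441  103.131]
tcp_rot [3.142 0.    2.605]
contact_force [ 0.792  0.054 -2.27 ]
moment [ 0.074 -0.109 -0.015]
grip_width 13.984
```

Request:
carry_out(
  plan=[
    {"tx": 0.7,"ty": 0,"tz": -1,"rx": 0,"ry": 0,"rz": 0},
    {"tx": 0,"ty": 0,"tz": -3,"rx": 0,"ry": 0,"rz": 0},
    {"tx": 0,"ty": 0,"tz": -3,"rx": 0,"ry": 0,"rz": 0},
    {"tx": 0,"ty": 0,"tz": -2,"rx": 0,"ry": 0,"rz": 0},
    {"tx": 0,"ty": 0,"tz": -1,"rx": 0,"ry": 0,"rz": 0},
    {"tx": 0,"ty": 0,"tz": -0.5,"rx": 0,"ry": 0,"rz": 0},
    {"tx": 0,"ty": 0,"tz": 0,"rx": 0,"ry": 0,"rz": 0},
  ],
)

```text
time: 17.6
tool_pos: [558.7, -194.4, 92.5]
tcp_rot: [3.142, -0.0, 2.605]
contact_force: [0.3, -0.1, -1.2]
grip_width: 14.1
finger_force: 30.0
```

```bash
python3 st.py
```

```text
time 17.6
tool_pos [ 558.698 -194.434   92.462]
tcp_rot [ 3.142 -0.     2.605]
contact_force [ 0.273 -0.097 -1.214]
moment [ 0.097 -0.168 -0.055]
grip_width 14.126
```

Request:
carry_out(
  plan=[
    {"tx": 0,"ty": 0,"tz": -0.4,"rx": 0,"ry": 0,"rz": 0},
    {"tx": 0,"ty": 0,"tz": -0.4,"rx": 0,"ry": 0,"rz": 0},
    {"tx": 0,"ty": 0,"tz": -0.2,"rx": 0,"ry": 0,"rz": 0},
    {"tx": 0,"ty": 0,"tz": 0,"rx": 0,"ry": 0,"rz": 0},
  ],
)

```text
time: 18.0
tool_pos: [558.8, -194.5, 91.9]
tcp_rot: [3.141, 0.001, 2.605]
contact_force: [0.5, -0.4, 1.9]
grip_width: 14.0
finger_force: 30.0
```

```bash
python3 st.py
```

```text
time 18.0
tool_pos [ 558.839 -194.508   91.871]
tcp_rot [3.141e+00 1.000e-03 2.605e+00]
contact_force [ 0.505 -0.377  1.886]
moment [ 0.084 -0.052 -0.001]
grip_width 14.013
```

The collar rests on the stand (z force turned positive at the original grasp height). I'll release to half open, wait, then withdraw upward.

Request:
carry_out(
  gripper=0.5,
  plan=[
    {"tx": 0,"ty": 0,"tz": 0,"rx": 0,"ry": 0,"rz": 0},
    {"tx": 0,"ty": 0,"tz": 0,"rx": 0,"ry": 0,"rz": 0},
    {"tx": 0,"ty": 0,"tz": 0,"rx": 0,"ry": 0,"rz": 0},
    {"tx": 0,"ty": 0,"tz": 0,"rx": 0,"ry": 0,"rz": 0},
    {"tx": 0,"ty": 0,"tz": 0,"rx": 0,"ry": 0,"rz": 0},
  ],
)

```text
time: 18.5
tool_pos: [558.7, -194.4, 91.5]
tcp_rot: [3.141, -0.0, 2.605]
contact_force: [0.1, -0.0, 1.0]
grip_width: 44.8
finger_force: 0.0
```

Request:
carry_out(
  plan=[
    {"tx": 0,"ty": 0,"tz": 10,"rx": 0,"ry": 0,"rz": 0},
    {"tx": 0,"ty": 0,"tz": 20,"rx": 0,"ry": 0,"rz": 0},
    {"tx": 0,"ty": 0,"tz": 30,"rx": 0,"ry": 0,"rz": 0},
    {"tx": 0,"ty": 0,"tz": 35,"rx": 0,"ry": 0,"rz": 0},
    {"tx": 0,"ty": 0,"tz": 35,"rx": 0,"ry": 0,"rz": 0},
    {"tx": -40,"ty": -30,"tz": 0,"rx": 0,"ry": 0,"rz": 0},
    {"tx": -40,"ty": -30,"tz": 0,"rx": 0,"ry": 0,"rz": 0},
    {"tx": -40,"ty": -30,"tz": 0,"rx": 0,"ry": 0,"rz": 0},
    {"tx": -30,"ty": -30,"tz": 0,"rx": 0,"ry": 0,"rz": 0},
    {"tx": 0,"ty": -30,"tz": 0,"rx": 0,"ry": 0,"rz": 0},
    {"tx": 0,"ty": 0,"tz": 0,"rx": 0,"ry": 0,"rz": 0},
    {"tx": 0,"ty": 0,"tz": 0,"rx": 0,"ry": 0,"rz": 0},
  ],
)

```text
time: 19.7
tool_pos: [408.5, -344.6, 222.0]
tcp_rot: [3.141, 0.0, 2.603]
contact_force: [0.0, 0.3, -0.0]
grip_width: 45.7
finger_force: 0.0
```

```bash
python3 st.py;python3 - <<'E'
from h import *
a=bot.capture("top")[:,:,::-1];b=bot.capture("side")[:,:,::-1]
cv2.imwrite("pics/f.png",np.hstack([cv2.resize(a[150:300,160:480],(400,188*1)),cv2.resize(b[150:400,190:460],(400,188))]) if 0 else np.vstack([cv2.resize(a[150:300,150:450],(600,300)),cv2.resize(b[150:300,190:490],(600,300))]))
E
```

```text
time 19.7
tool_pos [ 408.538 -344.617  221.956]
tcp_rot [3.141 0.    2.603]
contact_force [ 0.042  0.329 -0.023]
moment [ 0.033 -0.135  0.017]
grip_width 45.748
```

View pics/f.png

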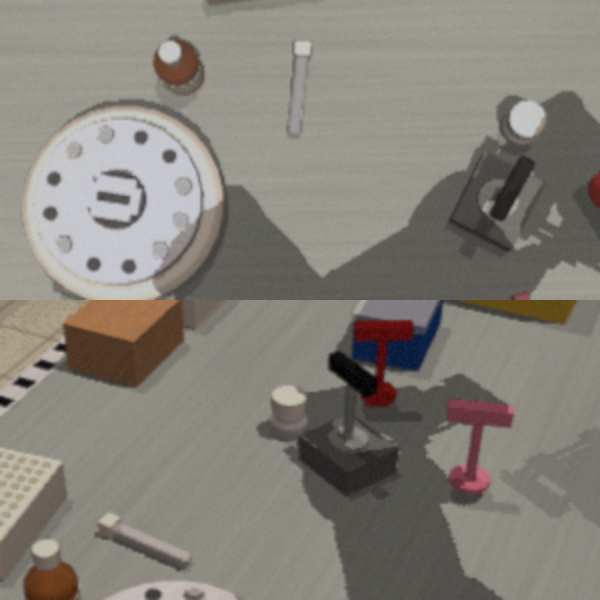

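The key is upright in the grey stand (crop (512,188)). The slot has turned about 1.35 rad from where it started, which fits the stop. The bottle, jar and tube haven't moved. I'm handing the job in.

```bash
python3 -c "
from plant import bot
print(bot.close_job())"
```

```text
the job is handed in; nothing more can be done
None
```

I turned the nut clockwise about 1.35 rad to its stop, bearing on it with about 0.42 N m, then stood the key back in its stand and let go; the bottle, jar and tube look unmoved, and I handed the job in at about 20 s on the robot's clock.

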